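Load the beech block under the hopper's sprung cover

ROBOT

A 6-joint arm with a two-finger parallel gripper is mounted at the origin on a cart in front of the work surface, level with it; the furniture and walls round the work are solid. World frame = base frame: x ahead of the robot, y to its left, z up, the work surface at z = 0. Lengths are in mm, angles in degrees, forces in N, time in s.
With the tool pointing down it reaches from about 300 to 850 mm from the base axis. Payload 4.2 kg.
Tool frame: the origin (TCP) lies at the very end of the fingers, on their centre line; the grasp point (between the pads) lies 19 mm behind it; z points along the fingers, y is the direction in which the jaws open and shut (so a half turn about z gives the same grasp; the last joint's range is limited). The gripper opens to 91 mm and grips with 3 to 60 N. Pads are 32 mm wide; open, the fingers measure 118 mm over their backs; the gripper's body (76 mm by 178 mm) begins 60 mm behind the grasp point.
Start: joints at [-68.812, 18.312, 89.639, -0, 72.044, -1.146], TCP at [218.506, -531.882, 213.976] pointing down, gripper open.
Joint ranges: [-177.97, 177.97], [-48.28, 115.42], [12.27, 149.76], [-77.06, 257.06], [2.81, 150.46], [-146.56, 146.56]. Speed limits (degrees/s): [147.25, 147.25, 180, 180, 180, 180].

INTERFACE

Orientations are given as [roll, pitch, yaw] about the fixed x, y, z axes, in that order (R = Rz(yaw) Ry(pitch) Rx(roll)).
In Python, from workcell import telemetry, grab_frame, job gives the robot as it stands.
- The arm moves only by the tool drive_tool, never from a script. Its argument "moves" is a list of rows, each an object of numbers: "claw": the closure, from -1 (fully open) to 1 (shut); "dx", "dy", "dz": the shift along the tool's x, y, z in units of 20 mm (1.0 is 20 mm); "yaw": the turn about the tool's z in units of 0.15 rad (1.0 is 0.15 rad). In form: [{"claw": .., "dx": .., "dy": .., "dz": .., "yaw": ..}, ...]. A call has 1 to 5 rows; each row shifts and turns the pose as measured when the row begins, along the tool's axes as they then stand; what a row does not reach is not made up. A row lasts 1/8 s, in which the tool goes at most 62.5 mm and 10.7 degrees, less where a joint would pass 70% of its speed; a pose out of reach is approached as far as the arm can. A call with a number of a shift or a turn outside -1 to 1 is refused whole. A call with a gripper value outside its range is refused whole. The fingers move at their own pace and stop on an object; "grip_force" is the grip in N (left out, the last holds). Time passes only in rows, so rows that do not move let the fingers close. It gives the time, the measured TCP pose, the force and the opening at its end, in the units of the state.
- telemetry.state(): the state, without advancing time (a new reading comes with each control period).
- grab_frame(name): name is "scene" or "top" or "wrist"; returns a dict with "color" (420x560x3 uint8, blue, green, red), "vertical_fov" (degrees; the focal length in pixels is half the picture's height over the tangent of half this angle, whatever the lens; pixels are square), "cx", "cy" (the principal point, pixels), "pose" (4x4, takes a point from camera to world coordinates). Camera axes: x right, y down, z forward; pixel columns grow to the right and rows downward; lengths in mm; the calibration is good to about 2 mm. The wrist camera is an equidistant fisheye: a pixel r from the principal point sees the ray r / f radians off the axis. A picture is of the moment at which its call begins. There is no depth.
- job.job_done(): hands the job in, once; it reports no verdict.
The state is a dict: "time_s": time; "qpos": joint angles; "qvel": joint speeds; "effort": joint torques, N m; "ee_pos": TCP position; "ee_rot": TCP orientation; "force": force on the tool from outside, world axes, zero at the start; "torque": the same for the moment, N m; "gripper_width": finger opening in mm.
Only numpy, scipy, OpenCV 4.12 (cv2) and the standard library are available. Lean on these libraries where they do the work, as an engineer would, in place of code of your own. Each camera call takes 0.05 s, during which the arm holds its last target.

TASK

Load the beech block into the pocket of the hopper: hold the sprung yellow cover open by pressing its red pedal fully down with one fingertip, and meanwhile push the block along the deck with the other fingertip until it drops over the edge into the pocket. Then let the cover spring shut over it. Do not grip or lift the block, and leave the things round about where they are.

Things in the scene. Friction and masses are not known exactly. Their poses are not given: they have to be found in the camera images.
- hopper: Fixed loading hopper, 250 mm long: smooth grey deck between two blue side walls, open towards -x. Origin: on the worktop, under the middle of the deck's far edge; +x is the push direction, +y the pedal's side, z up. Deck: x -140 to 0, top at z 80 mm. Channel: y -28 to +28; walls 8 mm thick, tops at z 103. Bearing ears (y 28 to 54, up to z 117) at x -153 to -143 and x 103 to 113.
- pocket (a point): Middle of the pocket's floor, 62 mm below the deck (hopper x 47, z 18 mm). The pocket runs from x 0 to 95 mm between the same side walls. The block tips over the deck's edge and may come to rest on any side in it.
- hopper_cover (a joint): Angle of the yellow sprung cover, rad: 0 shut (level over the pocket), 1.3 end stop (nearly upright on the pedal's side, its free edge at z 166 mm). It turns on a steel shaft along the hopper's x at y 44, z 108 mm. Above about 1.0 rad the channel is clear from above. A spring shuts it as soon as it is let go. The red pedal is one piece with it: pressing that down swings the cover up.
- cover_middle (a point): Middle of the yellow cover, a 3 mm plate over hopper x 24 to 103 and y +42 to -17 mm when shut; its underside is then at z 106 mm, too low for the block on the deck (top at z 125 mm), high enough over a block in the pocket, whichever side that lies on.
- pedal_pad (a point): Point on the top face of the red pedal, a smooth flat strip 4 mm thick, along hopper x -140 to +50 mm, from the shaft out to 52 mm from it towards +y; this point is at mid-length, 36 mm from the shaft. Cover shut: it slopes up outwards at 0.75 rad (outer edge y 82, z 145 mm); at the end stop it slopes down outwards at 0.55 rad.
- pedal_end (a point): Point on the pedal's outer edge at its near end (hopper x -140 mm). A fingertip over y 64 to 76 mm meets the pedal at about z 141 mm and reaches the end stop at about z 98 mm, 18 mm above the deck; it takes about 2 N at first, 7 N at the stop. The fingertip can slide along the pedal in x while it presses.
- block_center (a point): Centre of the beech block, 60 x 45 x 45 mm, 0.08 to 0.15 kg, long side along its x, lying on the deck within the channel, roughly in line with it.
- deck_edge (a point): Middle of the deck's far edge, on its top: the block tips and drops into the pocket once somewhat more than half of it is past this edge.
- mallet: Rubber mallet with a wooden handle, 228 mm long, lying on the worktop; bystander.
- height_gauge: Stepped beech gauge, 50 x 90 x 47 mm; bystander.
- tin_can: Open tin, 73 mm wide, 85 mm high; bystander.
- tally_counter: Round metal tally counter, 55 x 58 x 29 mm; bystander.
- block: The same beech block; origin at the centre of its underside, x along its long side.

How it is judged:
By the outcome, as a careful person would: the job done as asked, in the order asked, and still so for the second after the job is handed in, with the robot touching nothing.
It also fails if it takes over 43 s, if anything falls off the work surface, if the arm or the gripper's body presses on something with over 40 N, if the wrist force passes 120 N, or if a joint passes its speed limit or range.

## Working session

There is one attempt and no reset: what is moved stays moved. The work goes in short steps, Python scripts to look and compute and a tool call to move; the robot and the scene stay as the last step left them, time stands still between calls to the robot, and variables do not carry over. Pictures are saved under pics/ and viewed, and the job is handed in when it is done.

Besides the shell and the picture viewer there is one more tool, called after ">>>" as name(argument=value, ...) on one line, values as JSON. drive_tool: Moves the arm, as the interface text tells. Its arguments: {"type":"object","properties":{"moves":{"type":"array"},"grip_force":{"type":"number"}},"required":["moves"]}

```bash
ls; mkdir -p pics; python3 - <<'E'
from workcell import telemetry, grab_frame
import cv2,numpy as np
print(telemetry.state())
for n in("scene","top","wrist"):
    f=grab_frame(n); cv2.imwrite(f"pics/a_{n}.png",f["color"]); print(n,f["vertical_fov"],f["cx"],f["cy"],np.round(f["pose"],3).tolist())
E
```

```text
pics
{'time_s': 0.0, 'qpos': array([-6.88138450e+01,  1.83511653e+01,  8.97041996e+01, -1.06407554e-04,
        7.20427045e+01, -1.14584608e+00]), 'qvel': array([-0.06596084, -0.08808226,  0.05312526,  0.05580234,  0.03202241,
       -0.02677525]), 'effort': array([ 1.84903278e-03, -4.12458444e+01, -2.31972063e+01,  7.29459221e-02,
        4.57600015e-02, -1.42280037e-04]), 'ee_pos': array([ 218.31113242, -531.42422729,  213.13998688]), 'ee_rot': array([-1.79901948e+02, -1.85999087e-03,  2.23320324e+01]), 'force': array([ 0.07053911,  0.27260074, -0.05621421]), 'torque': array([-0.01402935,  0.03617681,  0.03183028]), 'gripper_width': 90.95901018184856}
scene 49.77707376152476 283.8418056078132 203.2524408755403 [[-0.551, -0.603, 0.577, 11.202], [-0.834, 0.391, -0.389, 495.983], [0.009, -0.695, -0.719, 779.524], [0.0, 0.0, 0.0, 1.0]]
top 48.10278560818853 279.8341850203427 210.17466904215826 [[0.009, -0.999, 0.039, 498.066], [-1.0, -0.009, 0.013, 140.338], [-0.013, -0.039, -0.999, 1200.108], [0.0, 0.0, 0.0, 1.0]]
wrist 65.70646984690485 278.01071241518076 213.72613398696853 [[0.38, -0.889, -0.255, 289.746], [-0.925, -0.366, -0.103, -502.573], [-0.002, 0.275, -0.961, 383.921], [0.0, 0.0, 0.0, 1.0]]
```

View pics/a_scene.png

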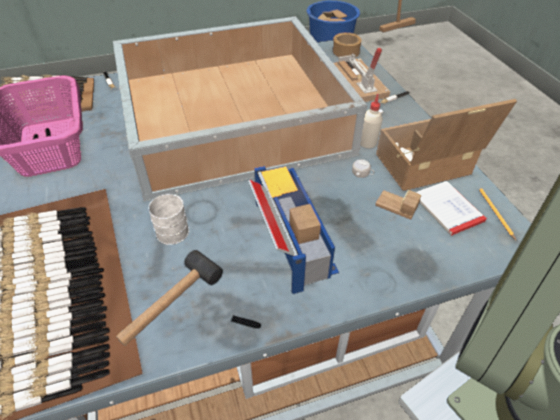

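View pics/a_top.png

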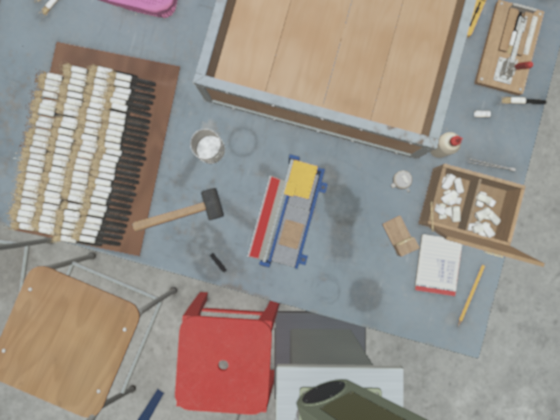

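View pics/a_wrist.png

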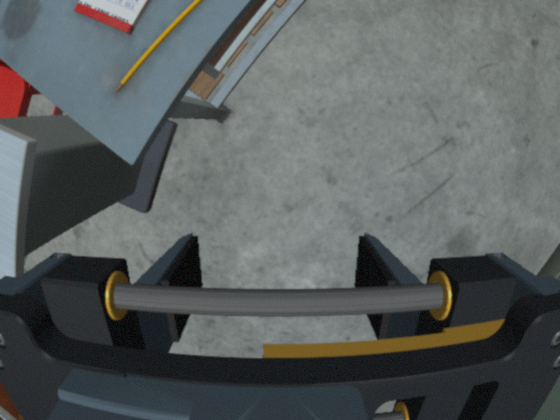

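```bash
cat > h.py <<'E'
import cv2,numpy as np
from workcell import telemetry, grab_frame
def ray(f,u,v):
    F=210/np.tan(np.radians(f["vertical_fov"]/2)); d=np.array([(u-f["cx"])/F,(v-f["cy"])/F,1.])
    P=np.array(f["pose"]); return P[:3,3],P[:3,:3]@d
def onz(f,u,v,z):
    o,d=ray(f,u,v); return o+d*(z-o[2])/d[2]
def proj(f,p):
    P=np.array(f["pose"]); q=P[:3,:3].T@(np.array(p)-P[:3,3]); F=210/np.tan(np.radians(f["vertical_fov"]/2))
    return f["cx"]+F*q[0]/q[2], f["cy"]+F*q[1]/q[2]
E
python3 - <<'E'
from h import *
t=grab_frame("top"); s=grab_frame("scene")
cv2.imwrite("pics/b_top.png",cv2.resize(t["color"][145:280,220:350],None,fx=4.4,fy=4.4,interpolation=cv2.INTER_CUBIC))
cv2.imwrite("pics/b_scene.png",cv2.resize(s["color"][155:295,235:350],None,fx=4.2,fy=4.2,interpolation=cv2.INTER_CUBIC))
for f,n,roi in((t,"top",(145,280,220,350)),(s,"scene",(155,295,235,350))):
    hsv=cv2.cvtColor(f["color"],cv2.COLOR_BGR2HSV); H,S,V=cv2.split(hsv)
    m0=np.zeros(H.shape,bool); m0[roi[0]:roi[1],roi[2]:roi[3]]=1
    for c,m in(("red",((H<8)|(H>172))&(S>150)),("yel",(H>20)&(H<32)&(S>150)),("blue",(H>100)&(H<125)&(S>130)),("wood",(H>7)&(H<20)&(S>70))):
        mm=(m&m0).astype(np.uint8); cs,_=cv2.findContours(mm,cv2.RETR_EXTERNAL,cv2.CHAIN_APPROX_NONE)
        for k in sorted(cs,key=cv2.contourArea)[::-1][:2]:
            if cv2.contourArea(k)>30: print(n,c,cv2.contourArea(k),np.round(cv2.boxPoints(cv2.minAreaRect(k)),1).tolist())
E
```

```text
top red 435.0 [[250.60000610351562, 254.3000030517578], [271.70001220703125, 178.39999389648438], [278.0, 180.10000610351562], [256.8999938964844, 256.1000061035156]]
scene red 418.0 [[250.39999389648438, 181.3000030517578], [257.20001220703125, 178.39999389648438], [287.5, 249.8000030517578], [280.6000061035156, 252.6999969482422]]
scene yel 561.5 [[262.0, 172.0], [284.29998779296875, 162.39999389648438], [295.70001220703125, 188.89999389648438], [273.29998779296875, 198.39999389648438]]
scene blue 517.5 [[279.70001220703125, 209.0], [296.70001220703125, 206.5], [309.20001220703125, 289.8999938964844], [292.20001220703125, 292.3999938964844]]
scene blue 166.0 [[315.0, 211.0], [325.20001220703125, 208.8000030517578], [339.20001220703125, 273.79998779296875], [329.0, 276.0]]
scene wood 808.5 [[285.79998779296875, 210.39999389648438], [311.6000061035156, 201.8000030517578], [323.0, 236.0], [297.20001220703125, 244.60000610351562]]
scene wood 702.0 [[235.0, 155.0], [320.0, 155.0], [320.0, 173.0], [235.0, 173.0]]
```

```bash
ls pics
```

```text
a_scene.png
a_top.png
a_wrist.png
b_scene.png
b_top.png
```

View pics/b_top.png

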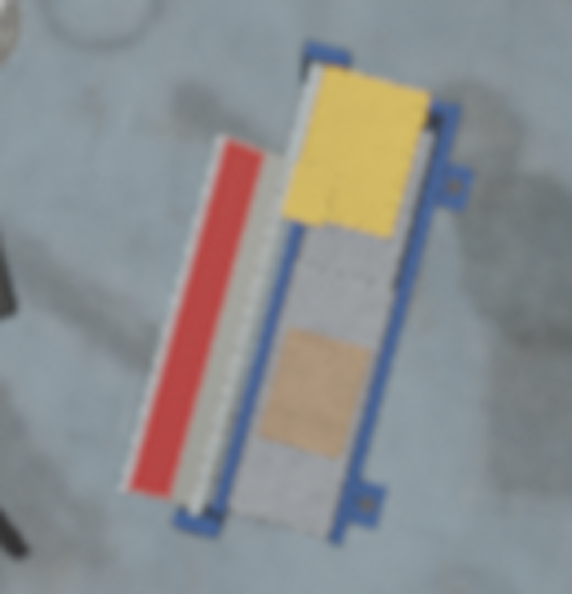

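View pics/b_scene.png

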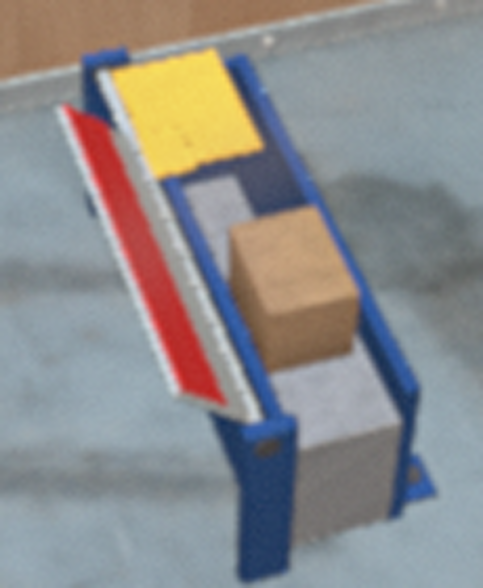

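```bash
cat > loc.py <<'E'
from h import *
f=grab_frame("top")
C=[((322,65),(103,42,109)),((432,93),(103,-17,109)),((392,237),(24,-17,109)),((283,218),(24,42,109)),((229,513),(-140,28,80)),((333,538),(-140,-28,80)),((222,138),(50,82,145)),((124,490),(-140,82,145)),((176,525),(-153,54,117)),((218,535),(-153,28,117)),((308,42),(113,54,117)),((350,52),(113,28,117))]
W=[];L=[]
for (x,y),p in C:
    W.append(onz(f,220+(x+.5)/4.4-.5,145+(y+.5)/4.4-.5,p[2])[:2]);L.append(p[:2])
W=np.array(W);L=np.array(L,float)
wc,lc=W.mean(0),L.mean(0); w=(W-wc)@[1,1j]; l=(L-lc)@[1,1j]
k=(w*l.conj()).sum(); th=np.angle(k); R=np.array([[np.cos(th),-np.sin(th)],[np.sin(th),np.cos(th)]])
o=wc-R@lc
print("yaw",np.degrees(th),"scale",abs(k)/(abs(l)**2).sum(),"o",o); print(np.round((W-o)@R-L,1).tolist())
# block top corners z125
for (x,y) in ((290,326),(374,350),(340,458),(260,435)):
    p=onz(f,220+(x+.5)/4.4-.5,145+(y+.5)/4.4-.5,125)[:2]; print(np.round((p-o)@R,1))
# scene check
s=grab_frame("scene")
for (x,y),p in [((272,425),(-153,41,117))]: pass
for nm,p in (("pedal near outer",(-140,82,145)),("pedal far outer",(50,82,145)),("cover far +y",(103,42,109)),("cover near -y",(24,-17,109)),("deck near -y",(-140,-28,80)),("deck near+y",(-140,28,80))):
    q=np.r_[R@np.array(p[:2])+o,p[2]]; u,v=proj(s,q); print(nm,np.round([(u-235)*4.2,(v-155)*4.2]))
E
python3 loc.py
```

```text
yaw -14.624658384560188 scale 0.9905320905524018 o [549.06157783 110.40498796]
[[-0.1, 0.5], [0.6, -0.6], [0.4, 0.1], [-4.8, -0.8], [-0.3, 0.4], [1.4, -1.2], [-1.9, -0.8], [1.8, 0.3], [2.2, -1.0], [2.9, 2.5], [-1.4, -1.4], [-0.8, 1.9]]
[-35.3  22.7]
[-35.9 -22.6]
[-94.5 -20.1]
[-93.9  23. ]
pedal near outer [175. 392.]
pedal far outer [ 54. 101.]
cover far +y [103.  70.]
cover near -y [260. 145.]
deck near -y [402. 420.]
deck near+y [288. 451.]
```

>>> drive_tool(moves=[{"claw":-0.24,"dx":0,"dy":0,"dz":-1,"yaw":0.86},{"claw":-0.24,"dx":0,"dy":0,"dz":-1,"yaw":0.86},{"claw":-0.24,"dx":0,"dy":-0.5,"dz":-1,"yaw":0.86},{"claw":-0.24,"dx":0,"dy":-1,"dz":0,"yaw":0.86},{"claw":-0.24,"dx":0,"dy":-1,"dz":0,"yaw":0.86}])

```text
time_s: 0.98
ee_pos: [220.0, -481.7, 274.8]
ee_rot: [-179.9, 0.1, -15.9]
force: [-0.2, 0.2, 0.4]
gripper_width: 56.6
```

>>> drive_tool(moves=[{"claw":-0.24,"dx":0,"dy":-1,"dz":0,"yaw":-0.1},{"claw":-0.24,"dx":0,"dy":-1,"dz":0,"yaw":0},{"claw":-0.24,"dx":0,"dy":-1,"dz":0,"yaw":0},{"claw":-0.24,"dx":0,"dy":-1,"dz":0,"yaw":0},{"claw":-0.24,"dx":0,"dy":-1,"dz":0,"yaw":0}])

```text
time_s: 1.6
ee_pos: [247.5, -379.1, 274.9]
ee_rot: [-179.9, 0.0, -14.7]
force: [-0.1, -0.7, 0.2]
gripper_width: 56.6
```

>>> drive_tool(moves=[{"claw":-0.24,"dx":0,"dy":-1,"dz":0,"yaw":0},{"claw":-0.24,"dx":0,"dy":-1,"dz":0,"yaw":0},{"claw":-0.24,"dx":0,"dy":-1,"dz":0,"yaw":0},{"claw":-0.24,"dx":0,"dy":-1,"dz":0,"yaw":0},{"claw":-0.24,"dx":0,"dy":-1,"dz":0,"yaw":0}])

```text
time_s: 2.22
ee_pos: [274.3, -275.3, 275.2]
ee_rot: [-179.9, -0.0, -14.6]
force: [-0.6, -0.5, -0.1]
gripper_width: 56.5
```

>>> drive_tool(moves=[{"claw":-0.24,"dx":0,"dy":-1,"dz":0,"yaw":0},{"claw":-0.24,"dx":0,"dy":-1,"dz":0,"yaw":0},{"claw":-0.24,"dx":0,"dy":-1,"dz":0,"yaw":0},{"claw":-0.24,"dx":0,"dy":-1,"dz":0,"yaw":0},{"claw":-0.24,"dx":0,"dy":-1,"dz":0,"yaw":0}])

```text
time_s: 2.85
ee_pos: [299.7, -171.7, 275.5]
ee_rot: [-179.9, -0.1, -14.5]
force: [0.0, -1.5, -0.4]
gripper_width: 56.8
```

>>> drive_tool(moves=[{"claw":-0.24,"dx":0.2,"dy":-1,"dz":0,"yaw":0},{"claw":-0.24,"dx":0.2,"dy":-1,"dz":0,"yaw":0},{"claw":-0.24,"dx":0.2,"dy":-1,"dz":0,"yaw":0},{"claw":-0.24,"dx":0.2,"dy":-1,"dz":0,"yaw":0},{"claw":-0.24,"dx":0.2,"dy":-1,"dz":0,"yaw":0}])

```text
time_s: 3.48
ee_pos: [343.6, -73.5, 275.9]
ee_rot: [-179.9, -0.2, -14.5]
force: [-0.1, 0.1, -0.2]
gripper_width: 56.3
```

>>> drive_tool(moves=[{"claw":-0.24,"dx":0.15,"dy":-1,"dz":0,"yaw":0},{"claw":-0.24,"dx":0.15,"dy":-1,"dz":0,"yaw":0},{"claw":-0.24,"dx":0.15,"dy":-1,"dz":0,"yaw":0},{"claw":-0.24,"dx":0.15,"dy":-1,"dz":0,"yaw":0},{"claw":-0.24,"dx":0.15,"dy":-1,"dz":0,"yaw":0}])

```text
time_s: 4.1
ee_pos: [382.0, 25.8, 276.2]
ee_rot: [-179.9, -0.3, -14.3]
force: [-0.2, 0.2, -0.7]
gripper_width: 56.5
```

>>> drive_tool(moves=[{"claw":-0.24,"dx":0.15,"dy":-1,"dz":0,"yaw":0},{"claw":-0.24,"dx":0.15,"dy":-1,"dz":0,"yaw":0},{"claw":-0.24,"dx":0.15,"dy":-1,"dz":0,"yaw":0},{"claw":-0.24,"dx":0.15,"dy":-1,"dz":0,"yaw":0},{"claw":-0.24,"dx":0.15,"dy":-0.6,"dz":0,"yaw":0}])

```text
time_s: 4.72
ee_pos: [417.6, 117.1, 276.6]
ee_rot: [-179.9, -0.4, -14.2]
force: [0.5, 0.5, 0.7]
gripper_width: 56.0
```

>>> drive_tool(moves=[{"claw":-0.24,"dx":0,"dy":-0.6,"dz":0,"yaw":0},{"claw":-0.24,"dx":0,"dy":-0.6,"dz":0,"yaw":0},{"claw":-0.24,"dx":0,"dy":0,"dz":0.5,"yaw":0}])

```text
time_s: 5.1
ee_pos: [423.9, 142.3, 266.7]
ee_rot: [-179.9, -0.4, -14.1]
force: [0.2, 0.2, -0.0]
gripper_width: 56.6
```

>>> drive_tool(moves=[{"claw":-0.24,"dx":0.3,"dy":-0.8,"dz":1,"yaw":0.05},{"claw":-0.24,"dx":0.3,"dy":-0.8,"dz":1,"yaw":0},{"claw":-0.24,"dx":0,"dy":0,"dz":1,"yaw":0},{"claw":-0.24,"dx":0,"dy":0,"dz":0,"yaw":0}])

```text
time_s: 5.6
ee_pos: [442.5, 169.0, 202.5]
ee_rot: [179.9, -0.3, -14.7]
force: [0.1, 0.2, 0.1]
gripper_width: 56.5
```

```bash
python3 - <<'E'
from h import *
o=np.array([549.06,110.4]);th=np.radians(-14.62);R=np.array([[np.cos(th),-np.sin(th)],[np.sin(th),np.cos(th)]])
s=telemetry.state();print(s["ee_pos"],s["ee_rot"],"hopper",(s["ee_pos"][:2]-o)@R)
for n in("scene","top","wrist"):
    cv2.imwrite(f"pics/c_{n}.png",grab_frame(n)["color"])
a=cv2.imread("pics/c_scene.png")[60:310,200:430]
cv2.imwrite("pics/c_s2.png",cv2.resize(a,None,fx=2.4,fy=2.4))
E
```

```text
[442.51594075 169.01742897 202.48697562] [179.88391656  -0.27018759 -14.65564784] hopper [-117.88973967   29.82698146]
```

View pics/c_s2.png

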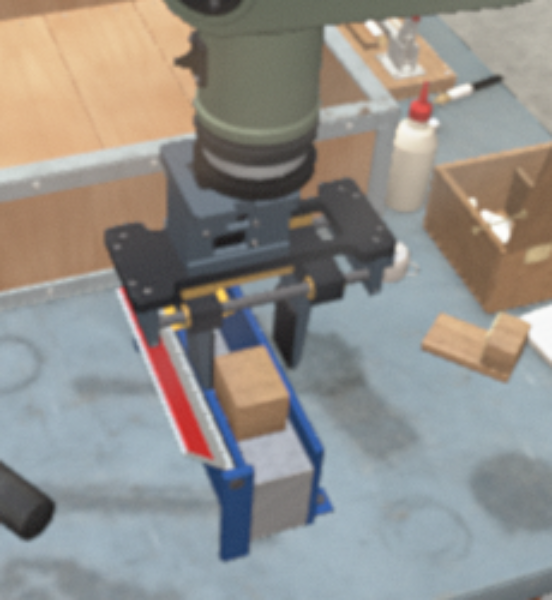

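View pics/c_wrist.png

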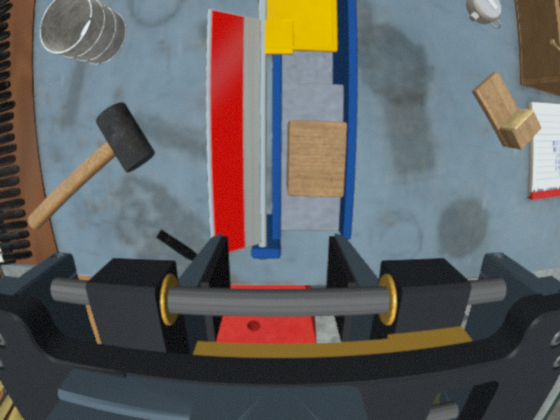

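>>> drive_tool(moves=[{"claw":-0.24,"dx":0.05,"dy":-0.3,"dz":1,"yaw":0},{"claw":-0.24,"dx":0,"dy":0,"dz":1,"yaw":0},{"claw":-0.24,"dx":0,"dy":0,"dz":0.5,"yaw":0},{"claw":-0.24,"dx":0,"dy":0,"dz":0,"yaw":0}])

```text
time_s: 6.25
ee_pos: [450.0, 175.5, 158.1]
ee_rot: [-179.6, -1.0, -14.7]
force: [0.4, -0.2, 0.5]
gripper_width: 56.6
```

```bash
cat > st.py <<'E'
from h import *
import sys
o=np.array([549.06,110.4]);th=np.radians(-14.62);R=np.array([[np.cos(th),-np.sin(th)],[np.sin(th),np.cos(th)]])
s=telemetry.state();print(s["ee_pos"],s["ee_rot"],"hopper",(s["ee_pos"][:2]-o)@R,s["force"])
n=sys.argv[1]
w=grab_frame("wrist")["color"]; cv2.imwrite(f"pics/{n}_w.png",w)
a=grab_frame("scene")["color"][60:310,200:400]; cv2.imwrite(f"pics/{n}_s.png",cv2.resize(a,None,fx=2.4,fy=2.4))
E
python3 st.py d
```

```text
[450.0168309  175.48188654 158.09801792] [-179.6218943    -0.99725355  -14.7404929 ] hopper [-112.26339514   37.97540536] [ 0.43778051 -0.22339839  0.53169453]
```

View pics/d_s.png

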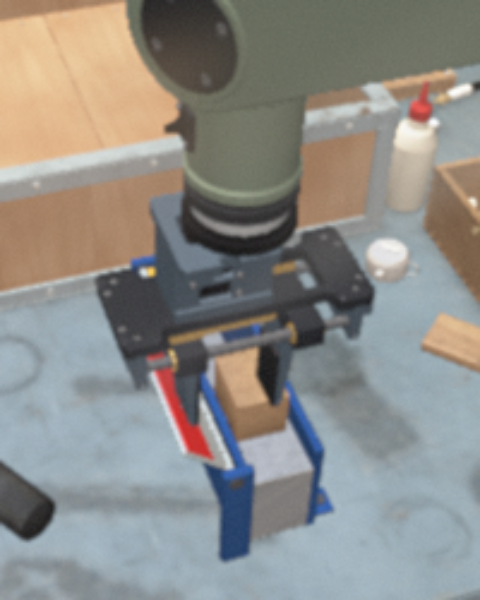

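View pics/d_w.png

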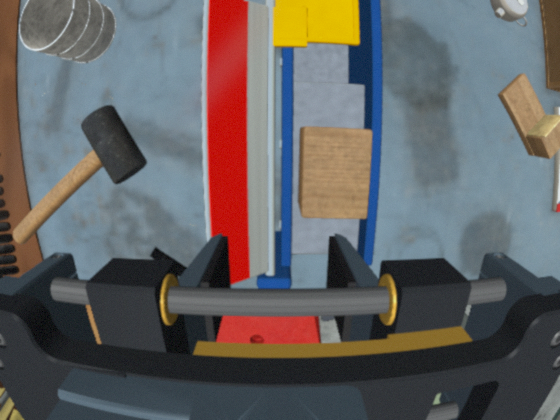

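>>> drive_tool(moves=[{"claw":-0.24,"dx":-0.3,"dy":0.13,"dz":0,"yaw":0},{"claw":-0.24,"dx":0,"dy":0,"dz":0,"yaw":0}])

```text
time_s: 6.6
ee_pos: [444.2, 174.8, 159.8]
ee_rot: [-179.5, -1.2, -14.7]
force: [-0.5, -0.7, 0.4]
gripper_width: 56.5
```

```bash
python3 st.py e
```

```text
[444.20736231 174.81074608 159.83400853] [-179.49490427   -1.17531988  -14.74708741] hopper [-117.71535901   35.85964434] [-0.48446817 -0.67685731  0.44976336]
```

>>> drive_tool(moves=[{"claw":-0.24,"dx":0,"dy":0,"dz":0.6,"yaw":0},{"claw":-0.24,"dx":0,"dy":0,"dz":0.5,"yaw":0},{"claw":-0.24,"dx":0,"dy":0,"dz":0.4,"yaw":0}])

```text
time_s: 7.08
ee_pos: [446.0, 175.3, 128.5]
ee_rot: [-179.4, -1.3, -14.8]
force: [-0.8, -0.2, 3.1]
gripper_width: 56.8
```

```bash
python3 st.py f
```

```text
[445.95173697 175.26443764 128.46550623] [-179.42687392   -1.2732688   -14.7512272 ] hopper [-116.14198024   36.73893849] [-0.84561109 -0.23505469  3.13317669]
```

View pics/f_s.png

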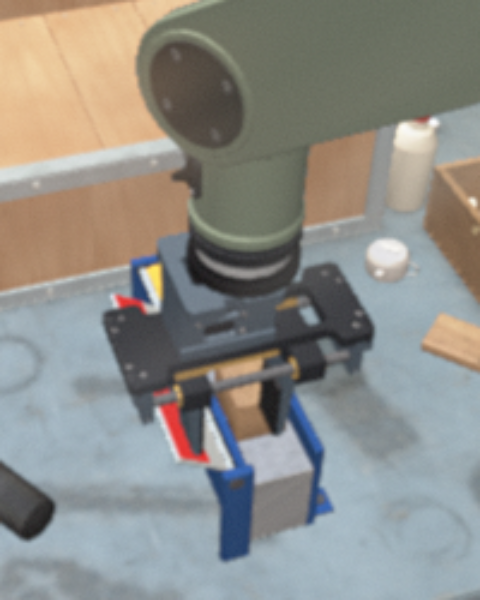

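View pics/f_w.png

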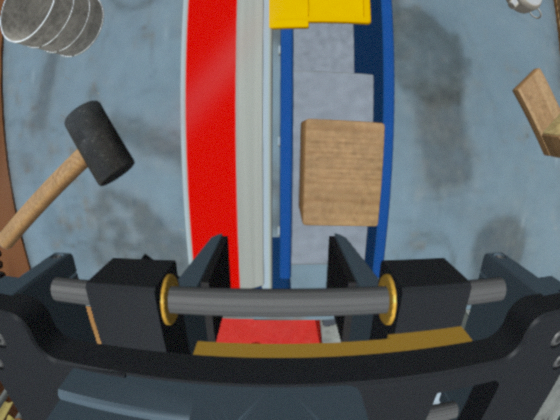

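>>> drive_tool(moves=[{"claw":-0.24,"dx":-0.08,"dy":0.05,"dz":0.5,"yaw":0},{"claw":-0.24,"dx":-0.05,"dy":0.05,"dz":0.5,"yaw":0},{"claw":-0.24,"dx":0,"dy":0,"dz":0.3,"yaw":0}])

```text
time_s: 7.55
ee_pos: [445.7, 176.0, 103.3]
ee_rot: [-179.1, -1.5, -14.8]
force: [-1.7, -3.4, 6.8]
gripper_width: 56.3
```

```bash
python3 st.py g
```

```text
[445.74278062 175.95426185 103.30954417] [-179.09470043   -1.51463865  -14.83266693] hopper [-116.51828737   37.3536849 ] [-1.74470066 -3.43853149  6.78635169]
```

View pics/g_w.png

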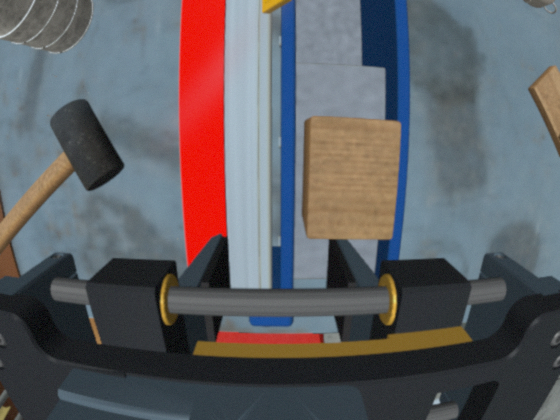

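>>> drive_tool(moves=[{"claw":-0.24,"dx":-0.05,"dy":0.15,"dz":0.3,"yaw":0},{"claw":-0.24,"dx":0,"dy":0.1,"dz":0.2,"yaw":0}])

```text
time_s: 7.9
ee_pos: [445.6, 174.1, 96.0]
ee_rot: [-178.7, -1.7, -15.0]
force: [-9.3, 3.2, 32.1]
gripper_width: 56.4
```

```bash
python3 st.py h
```

```text
[445.59453542 174.05125467  96.0493344 ] [-178.66409507   -1.70003711  -14.95889621] hopper [-116.18139996   35.4748768 ] [-9.28982764  3.19791965 32.05500649]
```

View pics/h_s.png

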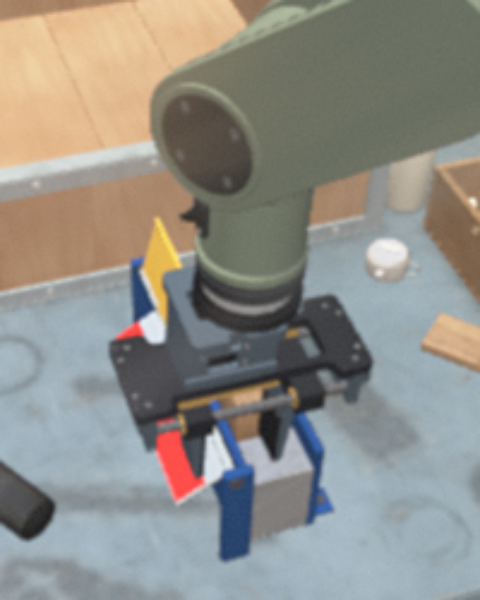

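>>> drive_tool(moves=[{"claw":-0.24,"dx":0,"dy":0,"dz":-0.05,"yaw":0}])

```text
time_s: 8.12
ee_pos: [445.7, 175.0, 98.6]
ee_rot: [-178.5, -1.8, -15.0]
force: [-1.0, 0.3, 4.4]
gripper_width: 56.8
```

>>> drive_tool(moves=[{"claw":-0.24,"dx":0.2,"dy":0.02,"dz":0.1,"yaw":0},{"claw":-0.24,"dx":0.25,"dy":0.02,"dz":0.05,"yaw":0},{"claw":-0.24,"dx":0.25,"dy":0.02,"dz":0.05,"yaw":0}])

```text
time_s: 8.5
ee_pos: [455.6, 173.4, 95.8]
ee_rot: [-178.2, -1.3, -15.2]
force: [-6.0, 4.3, 9.0]
gripper_width: 57.1
```

```bash
python3 st.py i
```

```text
[455.59737916 173.402495    95.83383958] [-178.19724083   -1.34858596  -15.17044   ] hopper [-106.3386855    37.37191239] [-6.00479424  4.33500537  9.04733647]
```

View pics/i_w.png

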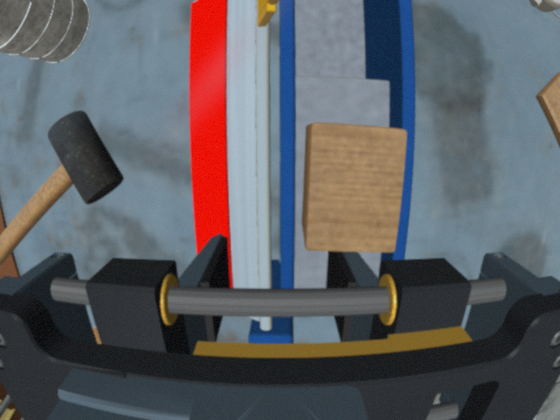

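>>> drive_tool(moves=[{"claw":-0.24,"dx":0.3,"dy":0.08,"dz":0.02,"yaw":-0.05},{"claw":-0.24,"dx":0.35,"dy":0.05,"dz":0.03,"yaw":0},{"claw":-0.24,"dx":0.35,"dy":0.05,"dz":0.03,"yaw":0},{"claw":-0.24,"dx":0.35,"dy":0.05,"dz":0.03,"yaw":0}])

```text
time_s: 9.1
ee_pos: [474.0, 169.2, 95.1]
ee_rot: [-177.6, -0.4, -15.1]
force: [-6.9, 5.6, 9.1]
gripper_width: 56.6
```

```bash
python3 st.py j
```

```text
[474.04099378 169.16465639  95.14920768] [-177.57795946   -0.42770175  -15.06280741] hopper [-87.4225937  37.9265902] [-6.91973266  5.63100578  9.09528184]
```

View pics/j_w.png

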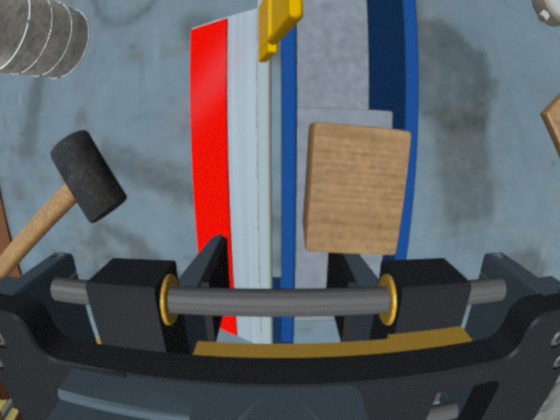

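View pics/j_s.png

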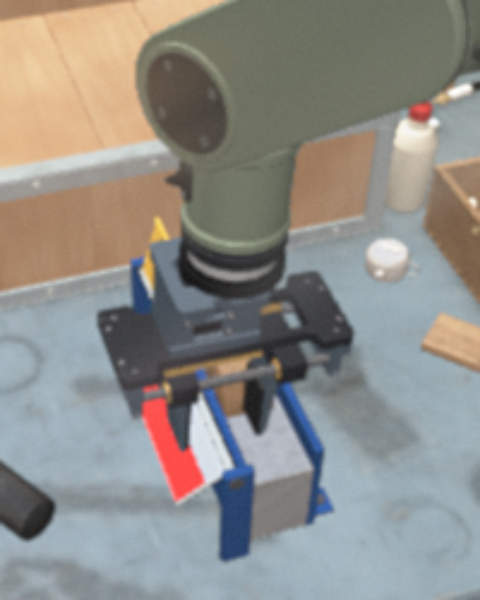

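>>> drive_tool(moves=[{"claw":-0.24,"dx":0.45,"dy":0.1,"dz":0.02,"yaw":-0.03},{"claw":-0.24,"dx":0.45,"dy":0.08,"dz":0.02,"yaw":0},{"claw":-0.24,"dx":0.45,"dy":0.08,"dz":0.02,"yaw":0},{"claw":-0.24,"dx":0.4,"dy":0.08,"dz":0.02,"yaw":0}])

```text
time_s: 9.7
ee_pos: [499.6, 161.9, 95.1]
ee_rot: [-176.8, 0.5, -15.1]
force: [-6.8, 6.5, 9.8]
gripper_width: 56.6
```

```bash
python3 st.py k
```

```text
[499.57057091 161.93643686  95.09467906] [-176.84044213    0.54938217  -15.08956887] hopper [-60.89518143  37.37625978] [-6.81836865  6.51430595  9.77996207]
```

View pics/k_w.png

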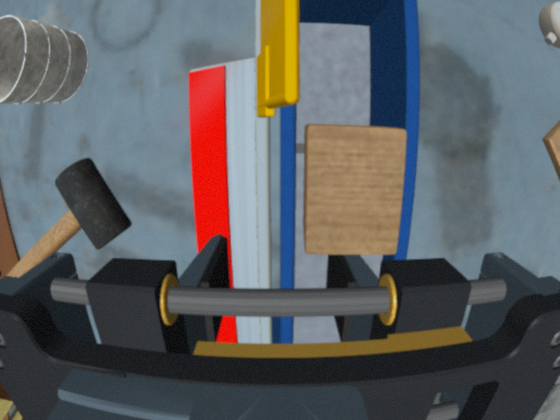

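>>> drive_tool(moves=[{"claw":-0.24,"dx":0.45,"dy":0.1,"dz":0.02,"yaw":-0.03},{"claw":-0.24,"dx":0.45,"dy":0.08,"dz":0.02,"yaw":0},{"claw":-0.24,"dx":0.45,"dy":0.08,"dz":0.02,"yaw":0}])

```text
time_s: 10.18
ee_pos: [519.2, 156.7, 94.8]
ee_rot: [-176.3, 1.3, -15.0]
force: [-6.3, 6.5, 8.7]
gripper_width: 56.6
```

```bash
python3 st.py l
```

```text
[519.22089337 156.72104924  94.84994738] [-176.25685963    1.30277657  -14.98857265] hopper [-40.56471329  37.2896222 ] [-6.27829037  6.52441172  8.69518602]
```

View pics/l_w.png

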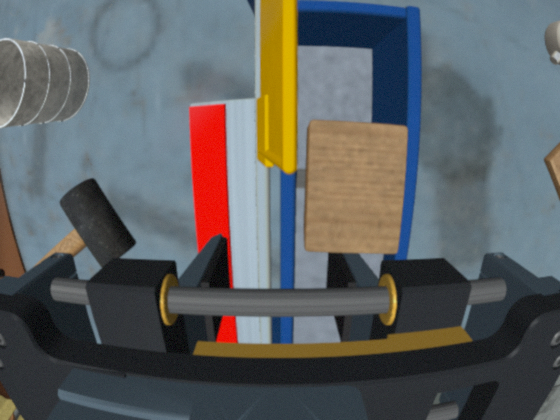

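>>> drive_tool(moves=[{"claw":-0.24,"dx":0.4,"dy":0.1,"dz":0.02,"yaw":-0.03},{"claw":-0.24,"dx":0.4,"dy":0.08,"dz":0.02,"yaw":0}])

```text
time_s: 10.52
ee_pos: [531.9, 153.5, 94.6]
ee_rot: [-175.8, 1.6, -14.8]
force: [-5.0, 5.2, 8.4]
gripper_width: 56.7
```

```bash
python3 st.py m
```

```text
[531.86177041 153.45976712  94.60196613] [-175.84261956    1.60784655  -14.78980574] hopper [-27.50996277  37.32458431] [-5.04135005  5.17784304  8.40780021]
```

View pics/m_w.png

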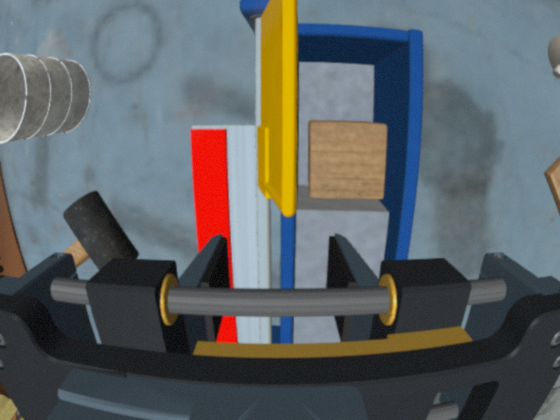

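>>> drive_tool(moves=[{"claw":-0.24,"dx":-0.1,"dy":0.05,"dz":0.02,"yaw":0},{"claw":-0.24,"dx":-0.1,"dy":0.05,"dz":0.02,"yaw":0}])

```text
time_s: 10.88
ee_pos: [532.4, 154.1, 95.5]
ee_rot: [-175.5, 1.0, -14.9]
force: [4.2, 1.5, 4.4]
gripper_width: 56.4
```

```bash
python3 st.py n
```

```text
[532.35042418 154.11283602  95.48396207] [-175.4832821     1.01046001  -14.88060214] hopper [-27.20197031  38.07984727] [4.19394979 1.45065133 4.37577145]
```

View pics/n_w.png

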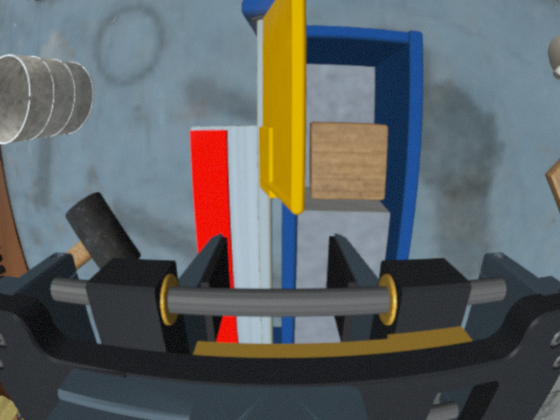

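>>> drive_tool(moves=[{"claw":-0.24,"dx":0,"dy":0,"dz":-0.5,"yaw":0},{"claw":-0.24,"dx":0,"dy":0,"dz":-0.5,"yaw":0},{"claw":-0.24,"dx":0,"dy":0,"dz":-0.6,"yaw":0},{"claw":-0.24,"dx":0,"dy":0,"dz":-0.6,"yaw":0},{"claw":-0.24,"dx":0,"dy":0,"dz":-0.6,"yaw":0}])

```text
time_s: 11.6
ee_pos: [527.5, 147.6, 151.6]
ee_rot: [-175.9, 1.7, -14.8]
force: [-0.5, 0.2, 0.1]
gripper_width: 56.5
```

>>> drive_tool(moves=[{"claw":-0.24,"dx":0,"dy":0,"dz":-1,"yaw":0},{"claw":-0.24,"dx":0,"dy":0,"dz":-1,"yaw":0},{"claw":-0.24,"dx":0,"dy":0,"dz":-1,"yaw":0},{"claw":-0.24,"dx":0,"dy":0,"dz":-1,"yaw":0},{"claw":-0.24,"dx":-0.5,"dy":0,"dz":-1,"yaw":0}])

```text
time_s: 12.22
ee_pos: [517.5, 141.5, 256.3]
ee_rot: [-176.0, 1.8, -14.9]
force: [-0.4, -0.2, 0.3]
gripper_width: 56.2
```

```bash
python3 st.py o
```

```text
[517.53148008 141.47239808 256.28102097] [-176.000335      1.7991987   -14.85531641] hopper [-38.35055689  22.10828526] [-0.3546203  -0.24442037  0.28578506]
```

View pics/o_w.png

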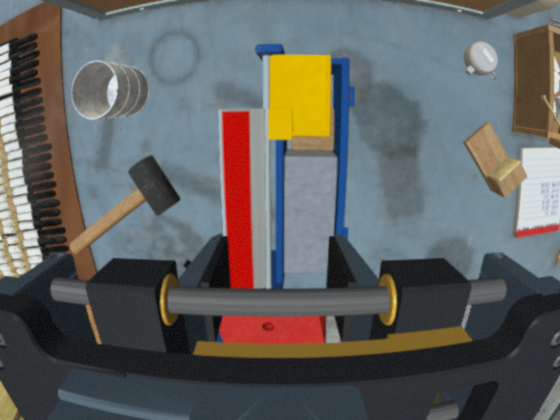

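>>> drive_tool(moves=[{"claw":-0.24,"dx":-1,"dy":0,"dz":0,"yaw":0},{"claw":-0.24,"dx":-1,"dy":0,"dz":0,"yaw":0},{"claw":-0.24,"dx":0,"dy":0,"dz":0,"yaw":0},{"claw":-0.24,"dx":0,"dy":0,"dz":0,"yaw":0}])

```text
time_s: 12.82
ee_pos: [474.8, 152.7, 257.1]
ee_rot: [-176.0, 1.8, -14.8]
force: [0.9, 0.5, -0.6]
gripper_width: 56.5
```

```bash
python3 - <<'E'
from h import *
a=cv2.imread("pics/a_scene.png"); b=grab_frame("scene")["color"]
cv2.imwrite("pics/p.png",cv2.resize(np.hstack([a[90:300,130:330],b[90:300,130:330]]),None,fx=2,fy=2))
w=grab_frame("wrist")["color"]; cv2.imwrite("pics/p_w.png",w)
E
```

```text
(no output)
```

View pics/p.png

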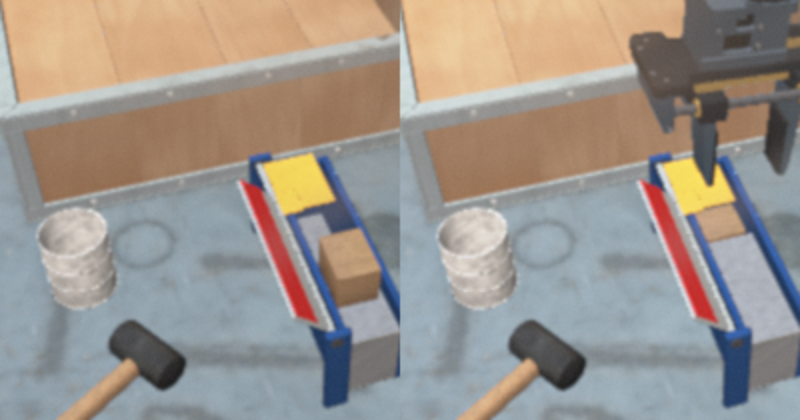

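View pics/p_w.png

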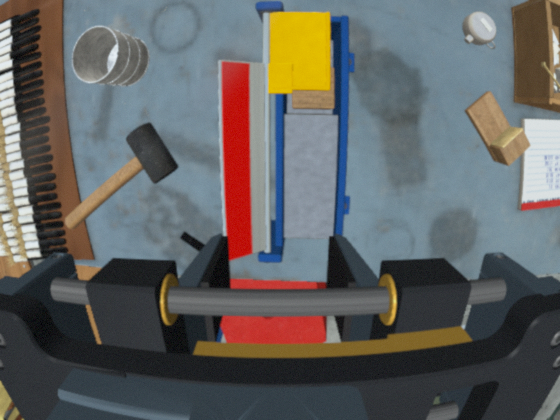

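The side-by-side scene picture shows the cover level and the pedal back where it started: pedal edge at (640,182)–(705,320), against (240,182)–(305,320) before. The block is in the pocket under the cover, and the tin and mallet have not moved.

```bash
python3 -c "
from workcell import job;print(job.job_done())"
```

```text
the job is handed in; nothing more can be done
None
```

The block is in the pocket and the cover has sprung shut over it; I handed the job in at about 13 s. One fingertip held the red pedal down at its stop while the other pushed the block along the deck until it tipped over the edge. Then I lifted straight up so the cover could close. The block was never gripped or lifted.

**Last checks:**
- The cover is level and the pedal is back at its starting position.
- The block stands on end in the pocket, with its top at about z 78 mm, under the cover's underside at 106 mm. I worked that height out from the block's size.
- The tin and mallet match the first picture. The gauge and counter look undisturbed in the wrist view, but I did not compare them with the first picture.
- The robot is clear of everything, with the force reading near zero.

**What was not ideal:**
- The pedal press briefly reached 32 N against the stop; I eased it off at once.
- While pressing, the tool tilted up to about 4.5° and drifted 1–3 mm sideways. It stayed clear of the walls.

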